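Set the extractor dial, then hold the dust box's sprung hatch just below its balance point

TASK

Ready the dust box for a filter change: turn the dial on the black control pod until its white pointer stands at the green mark, and let go of it. Then take the steel bar on the front of the dust box's blue sprung hatch and raise it past its balance point, pointer clear beyond the red mark on the side scale, but not all the way open to its stop; ease it back and finish still holding it, motionless, just below the balance point with the pointer in the yellow band. Leave the other things on the bench where they are.

Things in the scene. Friction and masses are not known exactly. Their poses are not given: they have to be found in the camera images.
- dust_box: Grey dust box, fixed, 210 x 250 x 84 mm (x, y, z), under a blue hatch. Origin: centre of its underside; x axis from the bar side to the hinge, y along hinge and bar, z up. On each side (y = +-142 mm) stands a quadrant scale, 140 mm radius about the hinge, up to 240 mm above the bench: white 0 to 0.69 rad, yellow band 0.69 to 0.91, red mark 0.91 to 0.99 at the balance point, grey above.
- hatch_hinge (a point): Middle of the hatch's hinge line, fixed on the box: 105 mm from the box's origin along box +x, 90 mm above the bench. Axes as the box's.
- hatch_bar (a point): Middle of the hatch's front bar: round steel, 12 mm thick, 140 mm long along box y, an arm at each end. Closed, it is 90 mm above the bench; at hatch angle a it is 255*cos(a) mm from the hinge towards box -x and 255*sin(a) mm above the hinge. The panel's edge is 50 mm behind it, so a finger fits between: pinch it from above across box x; it turns between the fingers.
- hatch (a joint): Hatch angle in rad: 0 closed (flat), grows as the bar rises, stop at 1.5 (fully open). 0.8 kg with a spring and nearly no friction: below the balance point, 0.95 rad, it falls shut by itself, above it swings open by itself; under 1.5 N at the bar. A black pointer on each side edge shows the angle on the scales.
- pod: Black control pod fixed to the bench, 100 x 100 x 45 mm, at the left or the right of the dust box. Origin: centre of its underside. The dial stands on its top centre, axis upright; white ticks every 0.3 rad and a broader green mark at dial value 1.95 rad. It yaws and shifts from start to start.
- dial_grip (a point): Point on the dial's axis at grip height, 71 mm above the bench, turning with the dial. The grip is a red bar 14 mm thick, 46 mm long, its top 85 mm above the bench, on a round skirt of 29 mm radius whose top is 51 mm above the bench.
- dial (a joint): Dial value v in rad, clockwise seen from above positive, range 0 to 3.2. The white pointer, along the grip bar, points to pod direction (x, y) = (sin v, cos v): pod +y at 0, pod +x at 1.57. The green mark is at 1.95. Stays where it is left; turning takes about 0.04 N m.
- router: Cordless trim router standing on its 85 mm square base, about 187 mm tall, beside the dust box opposite the pod. Origin: centre of its underside. Bystander.
- wrench: Chrome spindle wrench, 160 x 30 x 5 mm, lying flat. Origin: middle of its underside. Bystander.
- clamp_a: Blue plastic spring clamp, about 135 x 85 x 19 mm, lying flat. Origin: near its middle, underside. Bystander.
- clamp_b: Second blue plastic spring clamp, like the first. Bystander.
- push_stick: Cherry push stick, about 280 x 60 x 14 mm, lying flat. Origin: near its middle, underside. Bystander.
- sanding_pad: Orange silicone sanding pad, 115 x 70 x 27 mm. Origin: centre of its underside. Bystander.
Not all that is in view belongs to the job. Leave any orange or turquoise look-alike of the pod alone.

How it is judged:
By the outcome, as a careful person would: the job done as asked, in the order asked, and still so for the second after the job is handed in, while the arm keeps its last pose, push and grip.
It also fails if it takes over 64 s, if anything falls off the work surface, if the arm or the gripper's body presses on something with over 40 N, if the wrist force passes 120 N, or if a joint passes its speed limit or range.

ROBOT

A 6-joint arm with a two-finger parallel gripper is mounted at the origin on the work surface. World frame = base frame: x ahead of the robot, y to its left, z up, the work surface at z = 0. Lengths are in mm, angles in rad, forces in N, time in s.
With the tool pointing down it reaches from about 325 to 900 mm from the base axis. Payload 6.1 kg.
Tool frame: the origin (TCP) lies midway between the tips of the shut fingers; the grasp point (between the pads) lies r.grip_depth behind it (r.grip_depth is the distance from the TCP to the grasp point, in mm); y points along the fingers, z is the direction in which the jaws open and shut, and the axes are right-handed (so a half turn about y gives the same grasp; the last joint's range is limited). The gripper opens to 87 mm and grips with 3 to 60 N. Pads are 19 mm wide; open, the fingers measure 117 mm over their backs; the gripper's body (75 mm by 190 mm) begins 51 mm behind the grasp point.
Start: joints at [-1.431, 0.22, 1.526, -0, 1.395, -0.126], TCP at [164.169, -603.046, 222.538] pointing down, gripper open.
Joint ranges: [-2.98, 2.98], [-0.91, 2.08], [0.09, 2.57], [-1.24, 4.39], [0.2, 2.65], [-2.68, 2.68]. Speed limits (rad/s): [2.57, 2.57, 3.01, 3.14, 3.14, 3.14].

INTERFACE

Orientations are given as a unit quaternion [x, y, z, w].
In Python, from station import sense, eyes, r gives the robot as it stands. The module is installed in compiled form; this text tells all that it offers.
- The arm moves only by the tool drive_tool, never from a script. Its argument "targets" is a list of rows, each an object of numbers: "x", "y", "z": the shift along the tool's x, y, z in mm; "ax", "ay", "az": the turn, a rotation vector about the tool's x, y, z in degrees; "hand": the opening, from 0 (shut) to 1 (fully open). A call has 1 to 8 rows; each row shifts and turns the pose as measured when the row begins, along the tool's axes as they then stand; what a row does not reach is not made up. A row lasts 1/8 s, in which the tool goes at most 62.5 mm and 10.7 degrees, less where a joint would pass 70% of its speed; a pose out of reach is approached as far as the arm can. A call with a gripper value outside its range is refused whole. The fingers move at their own pace and stop on an object; "newtons" is the grip in N (left out, the last holds). Time passes only in rows, so rows that do not move let the fingers close. It gives the time, the measured TCP pose, the force and the opening at its end, in the units of the state.
- sense(): the state, without advancing time (a new reading comes with each control period).
- eyes.camera(name): name is "side" or "top" or "wrist"; returns a dict with "pixels" (384x512x3 uint8, blue, green, red), "vfov" (degrees; the focal length in pixels is half the picture's height over the tangent of half this angle, whatever the lens; pixels are square), "cx", "cy" (the principal point, pixels), "k1" (the pictures are not rectified: a ray, as slopes to the right and down, at radius r is drawn at 1 + k1 r^2 times it, then the intrinsics apply), "R" (3x3) and "t" (3): a world point X has camera coordinates R X + t; the wrist camera has in their place "hand_eye" (4x4, takes a point from camera to tool coordinates, whose origin is the TCP and whose axes are the tool frame's). Camera axes: x right, y down, z forward; pixel columns grow to the right and rows downward; lengths in mm; the calibration is good to about 2 mm. A picture is of the moment at which its call begins: read the wrist's pose just before it. There is no depth.
- r.finish_job(): hands the job in, once; it reports no verdict.
The state is a dict: "t": time; "joint_pos": joint angles; "qvel": joint speeds; "effort": joint torques, N m; "tool_pos": TCP position; "eef_rot": TCP orientation; "wrist_force": force on the tool from outside, world axes, zero at the start; "wrist_torque": the same for the moment, N m; "gripper_width": finger opening in mm.
Only numpy, scipy, OpenCV 4.12 (cv2) and the standard library are available. Lean on these libraries where they do the work, as an engineer would, in place of code of your own. Each camera call takes 0.05 s, during which the arm holds its last target. There are 200 camera calls.

## Working session

There is one attempt and no reset: what is moved stays moved. The work goes in short steps, Python scripts to look and compute and a tool call to move; the robot and the scene stay as the last step left them, time stands still between calls to the robot, and variables do not carry over. Pictures are saved under pics/ and viewed, about 8 in all and at most 12, crops included, and the job is handed in when it is done.

Besides the shell and the picture viewer there is one more tool, called after "Request:" as name(argument=value, ...) on one line, values as JSON. drive_tool: Moves the arm, as the interface text tells. Its arguments: {"type":"object","properties":{"targets":{"type":"array"},"newtons":{"type":"number"}},"required":["targets"]}

```bash
mkdir -p pics
cat > h.py <<'E'
import numpy as np, cv2
from station import sense, eyes, r
from scipy.spatial.transform import Rotation as Ro
def shot(n,f=None):
    s=sense(); c=eyes.camera(n); 
    if f: cv2.imwrite('pics/'+f,c['pixels'])
    if n=='wrist':
        T=np.eye(4);T[:3,:3]=Ro.from_quat(s['eef_rot']).as_matrix();T[:3,3]=s['tool_pos']
        M=np.linalg.inv(T@np.array(c['hand_eye'])); c['R']=M[:3,:3];c['t']=M[:3,3]
    c['R']=np.array(c['R']);c['t']=np.array(c['t'])
    c['f']=c['pixels'].shape[0]/2/np.tan(np.radians(c['vfov'])/2)
    return c
def unproj(c,uv,z):
    d=(np.array(uv,float)-[c['cx'],c['cy']])/c['f']; p=d.copy()
    for _ in range(20): p=d/(1+c['k1']*(p@p))
    w=c['R'].T@np.array([*p,1]); o=-c['R'].T@c['t']
    return o+w*(z-o[2])/w[2]
def proj(c,X):
    p=c['R']@np.array(X,float)+c['t']; p=p[:2]/p[2]
    return p*(1+c['k1']*(p@p))*c['f']+[c['cx'],c['cy']]
E
python3 - <<'E'
from h import *
a=shot('top','top0.png');b=shot('side','side0.png')
for c in(a,b): print(c['f'],c['k1'],-c['R'].T@c['t'],c['R'][2])
cv2.imwrite('pics/both0.png',np.vstack([cv2.resize(a['pixels'],(800,600))]))
s=sense();print(s['tool_pos'],s['eef_rot'],s['gripper_width'],r.grip_depth,s['t'])
print(Ro.from_quat(s['eef_rot']).as_matrix().round(3))
E
```

```text
408.3822037684647 0.003651843206059936 [ 238.77892625   29.0879525  1473.48510014] [ 0.1939838   0.00163187 -0.98100338]
350.67347574605515 -0.025376301306783092 [ 35.51956466 868.89959871 905.5827301 ] [ 0.37928031 -0.65995899 -0.64853726]
[ 164.09332506 -602.50101025  221.56410995] [-0.09370829  0.70148278 -0.70025834  0.09369593] 86.86406976001193 18.700000000000003 0.1
[[-0.965 -0.     0.263]
 [-0.263  0.002 -0.965]
 [-0.    -1.    -0.002]]
```

View pics/both0.png

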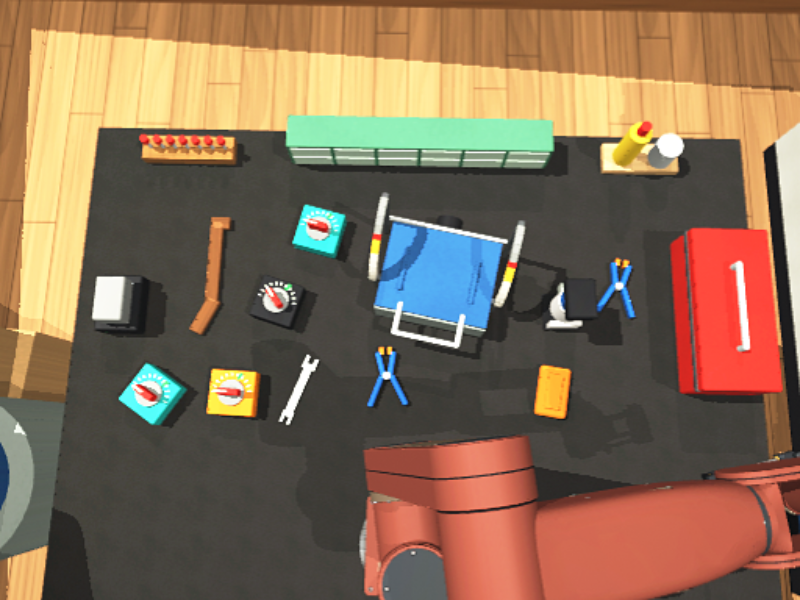

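View pics/side0.png

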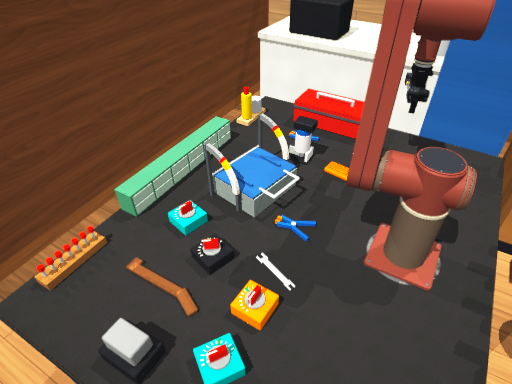

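Candidates for the pod in the 800x600 top picture: black pod with dial (277,300); turquoise (320,230) and (152,393); orange (233,392); black thing with a white block, no dial (118,303). I choose (277,300), the only black one with a dial, beside the box. The bar is at (428,339), with the side scales at (380,240) and (510,265). Next is a close crop of the pod and the box.

Run:
```python
from h import *
im=cv2.imread('pics/top0.png')
a=im[165:220,150:205]; b=im[120:230,230:345]
A=cv2.resize(a,(385,385),interpolation=cv2.INTER_CUBIC)
B=cv2.resize(b,(402,385),interpolation=cv2.INTER_CUBIC)
cv2.imwrite('pics/crop1.png',np.hstack([A,B]))
```

```text
(no output)
```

View pics/crop1.png

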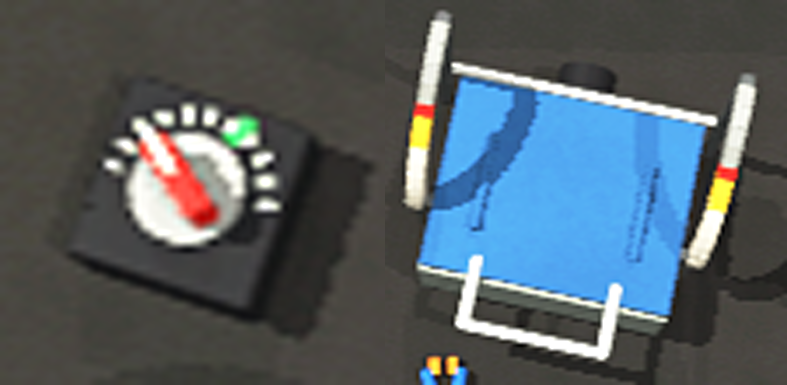

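Run:
```python
from h import *
c=shot('top')
P=lambda u,v,z:unproj(c,(150+u/7,165+v/7),z)
ctr=P(187,187,51);print('ctr',ctr.round(1))
for n,u,v,z in[('white',145,128,85),('redend',205,215,85),('green',243,130,45),('t1',115,163,45),('t2',122,143,45),('t3',140,125,45),('t4',163,115,45),('t5',188,113,45),('t6',212,116,45),('t8',262,160,45),('t9',267,182,45),('t10',268,206,45)]:
    p=P(u,v,z);d=p-ctr;print(n,p.round(1),'r',np.hypot(d[0],d[1]).round(1),'ang',np.arctan2(d[1],d[0]).round(3))
for u,v in[(125,78),(312,137),(250,312),(70,250)]: print('corner',P(u,v,45).round(1))
Q=lambda u,v,z:unproj(c,(230+u/3.5,120+v/3.5),z)
for n,u,v,z in[('bl',463,322,90),('br',603,354,90),('armL',476,262,90),('armR',616,290,90),('hl',455,68,90),('hr',714,121,90),('fl',420,267,90),('fr',667,320,90)]:
    print(n,Q(u-385,v,z).round(1))
```

```text
ctr [531.7 320.7  51. ]
white [554.3 336.4  85. ] r 27.5 ang 0.606
redend [510.8 304.   85. ] r 26.8 ang -2.47
green [563.3 295.   45. ] r 40.7 ang -0.683
t1 [544.8 359.4  45. ] r 40.9 ang 1.246
t2 [555.3 356.5  45. ] r 42.9 ang 0.988
t3 [564.9 347.9  45. ] r 42.9 ang 0.685
t4 [570.4 336.4  45. ] r 41.7 ang 0.385
t5 [571.7 323.7  45. ] r 40.1 ang 0.073
t6 [570.4 311.3  45. ] r 39.8 ang -0.24
t8 [547.8 284.4  45. ] r 39.7 ang -1.154
t9 [536.4 281.3  45. ] r 39.7 ang -1.454
t10 [523.9 280.1  45. ] r 41.3 ang -1.762
corner [589.6 357.1  45. ]
corner [560.3 259.5  45. ]
corner [469.  286.4  45. ]
corner [499.2 379.4  45. ]
bl [457.7  49.8  90. ]
br [428.7 -87.3  90. ]
armL [517.9  38.3  90. ]
armR [ 492.4 -100.    90. ]
hl [718.2  63.5  90. ]
hr [ 667.3 -198.6   90. ]
fl [511.8  93.4  90. ]
fr [ 463.5 -150.    90. ]
```

Measured pod centre ≈ (531.5, 320.5), yaw ≈ -0.295. The corners, tick spacing and 41 mm tick radius agree. The dial is at v≈0.64 and the pointer's world angle must go from 0.635 to about -0.675. The box yaw is ≈ -0.196 and the hinge ≈ (693, -68). The bar length comes out at 140 mm and the bar-to-hinge distance at 255 mm, as given.

Request:
drive_tool(targets=[{"x": -34, "y": -13.5, "z": -36.3, "hand": 1}, {"x": -34, "y": -13.5, "z": -36.3}, {"x": -34, "y": -13.5, "z": -36.3}, {"x": -34, "y": -13.5, "z": -36.3}, {"x": -34, "y": -13.5, "z": -36.3}, {"x": -34, "y": -13.5, "z": -36.3}, {"x": -34, "y": -13.5, "z": -36.3}, {"x": -34, "y": -13.5, "z": -36.3}])

```text
schema error: expected keys x, y, z, ax, ay, az, hand
```

Request:
drive_tool(targets=[{"x": -19, "z": -46.5}, {"x": -19, "z": -46.5}, {"x": -19, "z": -46.5}, {"x": -19, "z": -46.5}, {"x": -19, "z": -46.5}, {"x": -19, "z": -46.5}, {"x": -19, "z": -46.5}, {"x": -19, "z": -46.5}])

```text
schema error: expected keys x, y, z, ax, ay, az, hand
```

Request:
drive_tool(targets=[{"x": -34, "y": -13.5, "z": -36.3, "ax": 0, "ay": 0, "az": 0, "hand": 1}, {"x": -34, "y": -13.5, "z": -36.3, "ax": 0, "ay": 0, "az": 0, "hand": 1}, {"x": -34, "y": -13.5, "z": -36.3, "ax": 0, "ay": 0, "az": 0, "hand": 1}, {"x": -34, "y": -13.5, "z": -36.3, "ax": 0, "ay": 0, "az": 0, "hand": 1}, {"x": -34, "y": -13.5, "z": -36.3, "ax": 0, "ay": 0, "az": 0, "hand": 1}, {"x": -34, "y": -13.5, "z": -36.3, "ax": 0, "ay": 0, "az": 0, "hand": 1}, {"x": -34, "y": -13.5, "z": -36.3, "ax": 0, "ay": 0, "az": 0, "hand": 1}, {"x": -34, "y": -13.5, "z": -36.3, "ax": 0, "ay": 0, "az": 0, "hand": 1}])

```text
t: 1.15
tool_pos: [353.2, -241.6, 329.5]
eef_rot: [-0.091, 0.704, -0.698, 0.091]
wrist_force: [0.3, -0.9, -0.1]
gripper_width: 87.0
```

Tracking is good.

Request:
drive_tool(targets=[{"x": -19, "y": 0, "z": -47, "ax": 0, "ay": 0, "az": 0, "hand": 1}, {"x": -19, "y": 0, "z": -47, "ax": 0, "ay": 0, "az": 0, "hand": 1}, {"x": -19, "y": 0, "z": -47, "ax": 0, "ay": 0, "az": 0, "hand": 1}, {"x": -19, "y": 0, "z": -47, "ax": 0, "ay": 0, "az": 0, "hand": 1}, {"x": -19, "y": 0, "z": -47, "ax": 0, "ay": 0, "az": 0, "hand": 1}, {"x": -19, "y": 0, "z": -47, "ax": 0, "ay": 0, "az": 0, "hand": 1}, {"x": -19, "y": 0, "z": -47, "ax": 0, "ay": 0, "az": 0, "hand": 1}, {"x": -19, "y": 0, "z": -47, "ax": 0, "ay": 0, "az": 0, "hand": 1}])

```text
t: 2.15
tool_pos: [403.9, 173.9, 333.8]
eef_rot: [-0.089, 0.704, -0.699, 0.093]
wrist_force: [-0.3, -0.8, 0.0]
gripper_width: 87.1
```

```bash
cat >> h.py <<'E'
def go(p,yaw=None):
    "tool-frame shift to world p; yaw = wanted world angle of tool z"
    s=sense();R=Ro.from_quat(s['eef_rot']).as_matrix()
    print('t',s['t'],'tcp',np.round(s['tool_pos'],1),'shift',(R.T@(np.array(p)-s['tool_pos'])).round(1),'zyaw',np.arctan2(R[1,2],R[0,2]).round(3),'j',np.round(s['joint_pos'],2))
    if yaw is not None:
        W=np.column_stack([np.cross([0,0,-1],[np.cos(yaw),np.sin(yaw),0]),[0,0,-1],[np.cos(yaw),np.sin(yaw),0]])
        print('turn',np.degrees(Ro.from_matrix(R.T@W).as_rotvec()).round(1))
E
python3 -c "
from h import *
go((531.5,320.5,200),2.206)"
```

```text
t 2.15 tcp [403.9 173.9 333.8] shift [-159.9  135.4 -108.3] zyaw -1.313 j [ 0.22 -0.29  1.82  0.01  1.61  1.53]
turn [  0.6 158.4   0.4]
```

Request:
drive_tool(targets=[{"x": -32, "y": 27, "z": -21.7, "ax": 0, "ay": 0, "az": 0, "hand": 1}, {"x": -32, "y": 27, "z": -21.7, "ax": 0, "ay": 0, "az": 0, "hand": 1}, {"x": -32, "y": 27, "z": -21.7, "ax": 0, "ay": 0, "az": 0, "hand": 1}, {"x": -32, "y": 27, "z": -21.7, "ax": 0, "ay": 0, "az": 0, "hand": 1}, {"x": -32, "y": 27, "z": -21.7, "ax": 0, "ay": 0, "az": 0, "hand": 1}, {"x": 0, "y": 0, "z": 0, "ax": 0, "ay": -10.6, "az": 0, "hand": 1}, {"x": 0, "y": 0, "z": 0, "ax": 0, "ay": -10.6, "az": 0, "hand": 1}, {"x": 0, "y": 0, "z": 0, "ax": 0, "ay": -10.6, "az": 0, "hand": 1}])

```text
t: 3.15
tool_pos: [532.4, 330.4, 191.2]
eef_rot: [-0.285, 0.649, -0.645, 0.285]
wrist_force: [0.8, 1.0, -0.1]
gripper_width: 86.9
```

Request:
drive_tool(targets=[{"x": 0, "y": 0, "z": 0, "ax": 0, "ay": -10.6, "az": 0, "hand": 1}, {"x": 0, "y": 0, "z": 0, "ax": 0, "ay": -10.6, "az": 0, "hand": 1}, {"x": 0, "y": 0, "z": 0, "ax": 0, "ay": -10.6, "az": 0, "hand": 1}, {"x": 0, "y": 0, "z": 0, "ax": 0, "ay": -10.6, "az": 0, "hand": 1}, {"x": 0, "y": 0, "z": 0, "ax": 0, "ay": -10.6, "az": 0, "hand": 1}, {"x": 0, "y": 0, "z": 0, "ax": 0, "ay": -10.6, "az": 0, "hand": 1}, {"x": 0, "y": 0, "z": 0, "ax": 0, "ay": -10.6, "az": 0, "hand": 1}, {"x": 0, "y": 0, "z": 0, "ax": 0, "ay": -10.6, "az": 0, "hand": 1}])

```text
t: 4.15
tool_pos: [530.1, 329.5, 186.7]
eef_rot: [0.65, -0.282, 0.276, -0.649]
wrist_force: [-0.9, 0.3, 0.2]
gripper_width: 87.0
```

Request:
drive_tool(targets=[{"x": 0, "y": 0, "z": 0, "ax": 0, "ay": -10.6, "az": 0, "hand": 1}, {"x": 0, "y": 0, "z": 0, "ax": 0, "ay": -10.6, "az": 0, "hand": 1}, {"x": 0, "y": 0, "z": 0, "ax": 0, "ay": -10.6, "az": 0, "hand": 1}, {"x": 0, "y": 0, "z": 0, "ax": 0, "ay": -10.6, "az": 0, "hand": 1}, {"x": 0, "y": 0, "z": 0, "ax": 0, "ay": -10.6, "az": 0, "hand": 1}, {"x": 0, "y": 0, "z": 0, "ax": 0, "ay": -10.6, "az": 0, "hand": 1}, {"x": 0, "y": 0, "z": 0, "ax": 0, "ay": -10.6, "az": 0, "hand": 1}, {"x": 0, "y": 0, "z": 0, "ax": 0, "ay": -10.6, "az": 0, "hand": 1}])

```text
t: 5.15
tool_pos: [527.9, 328.5, 182.9]
eef_rot: [-0.664, -0.234, 0.243, 0.667]
wrist_force: [-0.5, -0.2, -0.3]
gripper_width: 86.7
```

```bash
python3 -c "
from h import *
c=shot('wrist')
im=c['pixels'].copy()
print(im.shape,c['f'],c['k1'])
for a in (0.635,): 
    print(proj(c,(531.5,320.5,85)),proj(c,(531.5+40*np.cos(a),320.5+40*np.sin(a),45)),proj(c,(531.5+41*np.cos(-.674),320.5+41*np.sin(-.674),45)))
cv2.imwrite('pics/w1.png',im)
go((531.5,320.5,90),2.206)"
```

```text
(384, 512, 3) 271.6816783068448 0.005683496122821649
[248.29261753 190.53224988] [247.4513072 213.4557499] [214.21336065 187.92957429]
t 5.2 tcp [527.8 328.5 182.8] shift [-1.2 92.7 -9.2] zyaw 2.267 j [ 0.43  0.25  1.56  0.    1.34 -1.84]
turn [-0.4  3.5 -0.7]
```

View pics/w1.png

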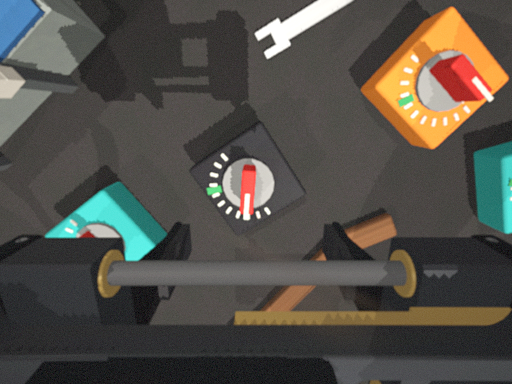

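The wrist view shows the black pod with dial centre near (248,189), white pointer toward (247,216) and green mark at (214,189). My predictions, (248,190) and (214,188), agree within a pixel or two. I'm descending onto the grip.

Request:
drive_tool(targets=[{"x": 0, "y": 20, "z": -4.5, "ax": 0, "ay": 3.5, "az": 0, "hand": 1}, {"x": -1, "y": 30, "z": -4.5, "ax": 0, "ay": 0, "az": 0, "hand": 1}, {"x": 0, "y": 30, "z": 0, "ax": 0, "ay": 0, "az": 0, "hand": 1}, {"x": 0, "y": 10, "z": 0, "ax": 0, "ay": 0, "az": 0, "hand": 1}, {"x": 0, "y": 0, "z": 0, "ax": 0, "ay": 0, "az": 0, "hand": 1}])

```text
t: 5.82
tool_pos: [531.6, 320.7, 90.7]
eef_rot: [-0.672, -0.211, 0.221, 0.674]
wrist_force: [-0.4, 0.4, 0.1]
gripper_width: 87.1
```

```bash
python3 -c "
from h import *
go((531.5,320.5,56),2.206)"
```

```text
t 5.825 tcp [531.6 320.7  90.7] shift [ 0.2 34.7 -0.3] zyaw 2.191 j [ 0.41  0.34  1.64  0.    1.18 -1.78]
turn [-0.4 -0.8 -0.7]
```

Request:
drive_tool(targets=[{"x": 0, "y": 20, "z": 0, "ax": 0, "ay": -0.8, "az": 0, "hand": 1}, {"x": 0, "y": 14, "z": 0, "ax": 0, "ay": 0, "az": 0, "hand": 0.5}, {"x": 0, "y": 0, "z": 0, "ax": 0, "ay": 0, "az": 0, "hand": 0}, {"x": 0, "y": 0, "z": 0, "ax": 0, "ay": 0, "az": 0, "hand": 0}, {"x": 0, "y": 0, "z": 0, "ax": 0, "ay": 0, "az": 0, "hand": 0}, {"x": 0, "y": 0, "z": 0, "ax": 0, "ay": 0, "az": 0, "hand": 0}], newtons=20)

```text
t: 6.58
tool_pos: [533.3, 321.8, 57.9]
eef_rot: [-0.671, -0.218, 0.224, 0.673]
wrist_force: [0.1, -0.3, 0.6]
gripper_width: 44.9
```

```bash
python3 -c "
from h import *
go((531.5,320.5,56),0.896);s=sense();print(s['wrist_force'],s['gripper_width'])"
```

```text
t 6.575 tcp [533.3 321.8  57.9] shift [-2.2  1.9  0. ] zyaw 2.205 j [ 0.41  0.38  1.65  0.    1.11 -1.79]
turn [-0.  75.  -0.6]
[ 0.0761594  -0.32886928  0.6070578 ] 44.92750843432132
```

Request:
drive_tool(targets=[{"x": -2, "y": 1, "z": 0, "ax": 0, "ay": 0, "az": 0, "hand": 0}, {"x": 0, "y": 0, "z": 0, "ax": 0, "ay": 0, "az": 0, "hand": 0}, {"x": 0, "y": 0, "z": 0, "ax": 0, "ay": 0, "az": 0, "hand": 0}, {"x": 0, "y": 0, "z": 0, "ax": 0, "ay": 0, "az": 0, "hand": 0}, {"x": 0, "y": 0, "z": 0, "ax": 0, "ay": 0, "az": 0, "hand": 0}])

```text
t: 7.2
tool_pos: [531.8, 320.8, 57.6]
eef_rot: [-0.67, -0.218, 0.223, 0.673]
wrist_force: [-0.0, 0.1, -0.5]
gripper_width: 13.4
```

```bash
python3 -c "
from h import *
go((531.5,320.5,56),0.896);s=sense();print(s['wrist_force'],s['gripper_width'])"
```

```text
t 7.2 tcp [531.8 320.8  57.6] shift [-0.4  1.6 -0.1] zyaw 2.205 j [ 0.41  0.38  1.66  0.    1.11 -1.79]
turn [-0.1 75.  -0.5]
[-0.00852132  0.05870799 -0.4619014 ] 13.433309318500234
```

Request:
drive_tool(targets=[{"x": 0, "y": 0, "z": 0, "ax": 0, "ay": 8, "az": 0, "hand": 0}, {"x": 0, "y": 0, "z": 0, "ax": 0, "ay": 8, "az": 0, "hand": 0}, {"x": 0, "y": 0, "z": 0, "ax": 0, "ay": 8, "az": 0, "hand": 0}, {"x": 0, "y": 0, "z": 0, "ax": 0, "ay": 8, "az": 0, "hand": 0}, {"x": 0, "y": 0, "z": 0, "ax": 0, "ay": 8, "az": 0, "hand": 0}, {"x": 0, "y": 0, "z": 0, "ax": 0, "ay": 8, "az": 0, "hand": 0}])

```text
t: 7.95
tool_pos: [531.8, 321.4, 57.6]
eef_rot: [-0.702, 0.084, -0.078, 0.703]
wrist_force: [-0.4, 0.4, 0.7]
gripper_width: 13.9
```

```bash
python3 -c "
from h import *
go((531.5,320.5,56),0.896);s=sense();print(s['wrist_force'],s['gripper_width'])"
```

```text
t 7.95 tcp [531.8 321.4  57.6] shift [-0.   1.6 -0.9] zyaw 1.342 j [ 0.41  0.38  1.66  0.01  1.11 -0.93]
turn [ 0.1 25.5 -0.5]
[-0.37598721  0.35796227  0.67448433] 13.909329639550462
```

Request:
drive_tool(targets=[{"x": 0, "y": 0, "z": 0, "ax": 0, "ay": 8.5, "az": 0, "hand": 0}, {"x": 0, "y": 0, "z": 0, "ax": 0, "ay": 8.5, "az": 0, "hand": 0}, {"x": 0, "y": 0, "z": 0, "ax": 0, "ay": 8, "az": 0, "hand": 0}, {"x": 0, "y": 0, "z": 0, "ax": 0, "ay": 0, "az": 0, "hand": 0}])

```text
t: 8.45
tool_pos: [531.9, 321.7, 57.5]
eef_rot: [0.667, -0.238, 0.233, -0.667]
wrist_force: [-0.9, -0.3, 0.6]
gripper_width: 13.7
```

```bash
python3 -c "
from h import *
go((531.5,320.5,56),0.896);s=sense();print(s['wrist_force'],s['gripper_width'])"
```

```text
t 8.45 tcp [531.9 321.7  57.5] shift [ 0.4  1.5 -1.2] zyaw 0.892 j [ 0.41  0.38  1.66  0.01  1.11 -0.48]
turn [ 0.2 -0.2 -0.4]
[-0.90152457 -0.29645058  0.55847118] 13.660023449046326
```

Request:
drive_tool(targets=[{"x": 0, "y": 0, "z": 0, "ax": 0, "ay": 0, "az": 0, "hand": 0.6}, {"x": 0, "y": 0, "z": 0, "ax": 0, "ay": 0, "az": 0, "hand": 0.6}, {"x": 0, "y": 0, "z": 0, "ax": 0, "ay": 0, "az": 0, "hand": 0.6}, {"x": 0, "y": -20, "z": 0, "ax": 0, "ay": 0, "az": 0, "hand": 0.6}, {"x": 0, "y": -50, "z": 0, "ax": 0, "ay": 0, "az": 0, "hand": 0.6}, {"x": 0, "y": -50, "z": 0, "ax": 0, "ay": 0, "az": 0, "hand": 0.6}, {"x": 0, "y": 0, "z": 0, "ax": 0, "ay": 0, "az": 0, "hand": 0.6}])

```text
t: 9.32
tool_pos: [533.5, 321.4, 185.3]
eef_rot: [-0.667, 0.235, -0.231, 0.668]
wrist_force: [-0.8, 0.3, 0.7]
gripper_width: 52.2
```

```bash
python3 -c "
from h import *
c=shot('wrist')
p=proj(c,(531.5,320.5,45));q=proj(c,(531.5+41*np.cos(-.674),320.5+41*np.sin(-.674),45))
print(p,q)
x,y=[int(max(0,v-60)) for v in p]
cv2.imwrite('pics/w2.png',cv2.resize(c['pixels'][y:y+120,x:x+120],(600,600),interpolation=cv2.INTER_CUBIC)); print(x,y)
go((531.5,320.5,56),0.896)"
```

```text
[254.28180674 180.31433886] [254.25090072 213.55023045]
194 120
t 9.375 tcp [532.2 320.8 182.6] shift [ 7.000e-01  1.266e+02 -1.000e-01] zyaw 0.899 j [ 0.41  0.25  1.57  0.01  1.33 -0.49]
turn [ 0.3  0.1 -0.5]
```

View pics/w2.png

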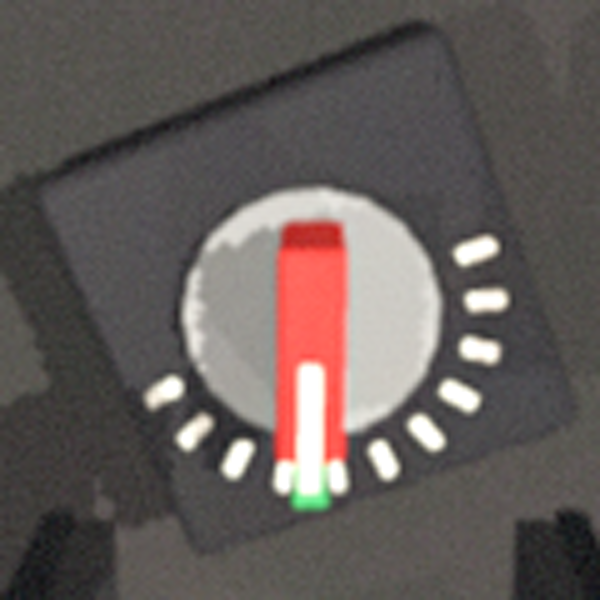

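The pointer lies on the green mark at crop x≈311 against 310, centred between its neighbour ticks at 284 and 338. The dial is done and released. Next is the bar.

```bash
python3 -c "
from h import *
go((443.2,-18.7,190),-0.2)"
```

```text
t 9.375 tcp [532.2 320.8 182.6] shift [ 141.7   -7.  -321.1] zyaw 0.899 j [ 0.41  0.25  1.57  0.01  1.33 -0.49]
turn [ 0.5 62.9 -0.3]
```

Request:
drive_tool(targets=[{"x": 20, "y": -2, "z": -46, "ax": 0, "ay": 0, "az": 0, "hand": 0.7}, {"x": 20, "y": -2, "z": -46, "ax": 0, "ay": 0, "az": 0, "hand": 0.7}, {"x": 20, "y": -2, "z": -46, "ax": 0, "ay": 0, "az": 0, "hand": 0.7}, {"x": 20, "y": -2, "z": -46, "ax": 0, "ay": 0, "az": 0, "hand": 0.7}, {"x": 20, "y": -2, "z": -46, "ax": 0, "ay": 0, "az": 0, "hand": 0.7}, {"x": 20, "y": -2, "z": -46, "ax": 0, "ay": 0, "az": 0, "hand": 0.7}, {"x": 20, "y": -2, "z": -46, "ax": 0, "ay": 0, "az": 0, "hand": 0.7}])

```text
t: 10.25
tool_pos: [434.8, -25.5, 192.3]
eef_rot: [0.671, -0.237, 0.224, -0.666]
wrist_force: [0.8, -0.6, 0.1]
gripper_width: 60.5
```

Request:
drive_tool(targets=[{"x": 0, "y": 0, "z": 0, "ax": 0, "ay": 10.4, "az": 0, "hand": 0.7}, {"x": 0, "y": 0, "z": 0, "ax": 0, "ay": 10.4, "az": 0, "hand": 0.7}, {"x": 0, "y": 0, "z": 0, "ax": 0, "ay": 10.4, "az": 0, "hand": 0.7}, {"x": 0, "y": 0, "z": 0, "ax": 0, "ay": 10.4, "az": 0, "hand": 0.7}, {"x": 0, "y": 0, "z": 0, "ax": 0, "ay": 10.4, "az": 0, "hand": 0.7}, {"x": 0, "y": 0, "z": 0, "ax": 0, "ay": 10.4, "az": 0, "hand": 0.7}, {"x": 0, "y": 0, "z": 0, "ax": 0, "ay": 0, "az": 0, "hand": 0.7}])

```text
t: 11.12
tool_pos: [428.2, -28.7, 186.7]
eef_rot: [-0.451, 0.559, -0.544, 0.435]
wrist_force: [0.8, 0.4, 0.0]
gripper_width: 60.9
```

```bash
python3 -c "
from h import *
go((443.2,-18.7,120),-0.2)
c=shot('wrist','w3.png')
for p in [(457.7,49.8,90),(428.7,-87.3,90),(443.2,-18.7,90)]: print(proj(c,p))"
```

```text
t 11.125 tcp [428.2 -28.7 186.7] shift [-13.3  66.3  14.5] zyaw -0.217 j [-0.25 -0.21  2.03 -0.01  1.35 -0.03]
turn [ 1.8 -1.   0.2]
[271.2881621  105.28521953]
[270.03997118 243.83692451]
[270.59980684 179.95495758]
```

View pics/w3.png

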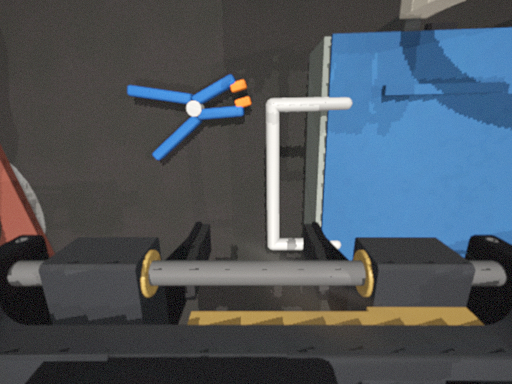

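The bar runs from (272,103) to (274,245), within 2 px of prediction, with the panel edge at x≈328. I align, narrow the fingers and go down.

Request:
drive_tool(targets=[{"x": -6, "y": 10, "z": 8, "ax": 1.6, "ay": -1, "az": 0, "hand": 0.45}, {"x": -7, "y": 20, "z": 8, "ax": 0, "ay": 0, "az": 0, "hand": 0.45}, {"x": 0, "y": 20, "z": 0, "ax": 0, "ay": 0, "az": 0, "hand": 0.45}, {"x": 0, "y": 0, "z": 0, "ax": 0, "ay": 0, "az": 0, "hand": 0.45}])

```text
t: 11.68
tool_pos: [445.7, -18.9, 134.5]
eef_rot: [-0.455, 0.543, -0.543, 0.451]
wrist_force: [0.1, -0.5, -0.3]
gripper_width: 39.9
```

```bash
python3 -c "
from h import *
go((444,-18.8,71.3),-0.2)"
```

```text
t 11.675 tcp [445.7 -18.9 134.5] shift [-0.1 63.2 -1.4] zyaw -0.181 j [-0.22 -0.13  2.06 -0.    1.21 -0.03]
turn [0.2 1.1 0.2]
```

Request:
drive_tool(targets=[{"x": 0, "y": 25, "z": -1.5, "ax": 0, "ay": 0.5, "az": 0, "hand": 0.45}, {"x": 0, "y": 25, "z": 0, "ax": 0, "ay": 0, "az": 0, "hand": 0.45}, {"x": 0, "y": 12, "z": 0, "ax": 0, "ay": 0, "az": 0, "hand": 0.45}, {"x": 0, "y": 0, "z": 0, "ax": 0, "ay": 0, "az": 0, "hand": 0.45}])

```text
t: 12.18
tool_pos: [446.2, -19.4, 74.4]
eef_rot: [0.453, -0.542, 0.545, -0.451]
wrist_force: [0.1, -0.4, -0.3]
gripper_width: 39.4
```

```bash
python3 -c "
from h import *
go((444,-18.8,71.3),-0.2);print(sense()['wrist_force'])"
```

```text
t 12.175 tcp [446.2 -19.4  74.4] shift [-0.2  3.1 -2.2] zyaw -0.183 j [-0.22 -0.04  2.11 -0.    1.08 -0.03]
turn [-0.1  1.   0.2]
[ 0.1376696  -0.38115478 -0.25529114]
```

Request:
drive_tool(targets=[{"x": 0, "y": 3, "z": -2, "ax": 0, "ay": 0.8, "az": 0, "hand": 0}, {"x": 0, "y": 0, "z": 0, "ax": 0, "ay": 0, "az": 0, "hand": 0}, {"x": 0, "y": 0, "z": 0, "ax": 0, "ay": 0, "az": 0, "hand": 0}, {"x": 0, "y": 0, "z": 0, "ax": 0, "ay": 0, "az": 0, "hand": 0}, {"x": 0, "y": 0, "z": 0, "ax": 0, "ay": 0, "az": 0, "hand": 0}], newtons=15)

```text
t: 12.8
tool_pos: [443.4, -18.9, 73.4]
eef_rot: [0.45, -0.546, 0.547, -0.447]
wrist_force: [1.5, -0.2, 1.5]
gripper_width: 11.3
```

```bash
cat >> h.py <<'E'
H=np.array([693.,-68.,90.]); BX=np.array([np.cos(-.198),np.sin(-.198),0])
def ang():
    s=sense();R=Ro.from_quat(s['eef_rot']).as_matrix();g=s['tool_pos']-R[:,1]*r.grip_depth
    d=g-H;u=-d@BX;w=d[2];print('bar',g.round(1),'lat',(d@np.array([-BX[1],BX[0],0])).round(1),'a',np.arctan2(w,u).round(3),'rad',np.hypot(u,w).round(1),'F',np.round(s['wrist_force'],1),'tq',np.round(s['wrist_torque'],2),'w',round(s['gripper_width'],1),'t',s['t'])
    return s,R,g,u,w
E
python3 -c "
from h import *
go((444,-18.8,71.3),-0.2);ang()"
```

```text
t 12.8 tcp [443.4 -18.9  73.4] shift [-0.3  2.1  0.6] zyaw -0.196 j [-0.22 -0.05  2.11 -0.    1.08 -0.02]
turn [0.  0.2 0.2]
bar [443.4 -18.9  92.1] lat -0.9 a 0.008 rad 254.4 F [ 1.5 -0.2  1.5] tq [-0.07 -0.32 -0.  ] w 11.3 t 12.8
```

```bash
cat >> h.py <<'E'
def arc(a1,n):
    s,R,g,u,w=ang(); a0=np.arctan2(w,u); a=np.linspace(a0,a1,n+1)
    P=[H-BX*255*np.cos(t)+[0,0,255*np.sin(t)] for t in a]; P[0]=g
    # keep lateral of grasp
    L=np.array([-BX[1],BX[0],0]); lat=(g-H)@L
    P=[g]+[p+L*lat for p in P[1:]]
    print(np.round([R.T@(P[i+1]-P[i]) for i in range(n)],1).tolist())
E
python3 -c "
from h import *
arc(0.4,8)"
```

```text
bar [443.4 -18.9  92.1] lat -0.9 a 0.008 rad 254.4 F [ 1.5 -0.2  1.5] tq [-0.07 -0.32 -0.  ] w 11.3 t 12.8
[[0.1, -12.5, -0.2], [0.1, -12.4, 1.0], [0.1, -12.4, 1.6], [0.1, -12.3, 2.2], [0.1, -12.2, 2.8], [0.1, -12.0, 3.4], [0.1, -11.8, 4.0], [0.1, -11.6, 4.6]]
```

Request:
drive_tool(targets=[{"x": 0, "y": -12.5, "z": 0, "ax": 0, "ay": 0, "az": 0, "hand": 0}, {"x": 0, "y": -12.5, "z": 1, "ax": 0, "ay": 0, "az": 0, "hand": 0}, {"x": 0, "y": -12.5, "z": 1.5, "ax": 0, "ay": 0, "az": 0, "hand": 0}, {"x": 0, "y": -12.5, "z": 2, "ax": 0, "ay": 0, "az": 0, "hand": 0}, {"x": 0, "y": -12, "z": 3, "ax": 0, "ay": 0, "az": 0, "hand": 0}, {"x": 0, "y": -12, "z": 3.5, "ax": 0, "ay": 0, "az": 0, "hand": 0}, {"x": 0, "y": -12, "z": 4, "ax": 0, "ay": 0, "az": 0, "hand": 0}, {"x": 0, "y": -11.5, "z": 4.5, "ax": 0, "ay": 0, "az": 0, "hand": 0}])

```text
t: 13.8
tool_pos: [464.5, -23.2, 178.2]
eef_rot: [0.45, -0.545, 0.548, -0.448]
wrist_force: [2.5, -2.0, -2.3]
gripper_width: 11.1
```

```bash
python3 -c "
from h import *
go((444,-18.8,71.3),-0.2)
arc(0.75,8)"
```

```text
t 13.8 tcp [464.5 -23.2 178.2] shift [ -0.8 106.9 -21.1] zyaw -0.196 j [-0.22 -0.13  1.98 -0.01  1.3  -0.02]
turn [-0.1  0.2  0.3]
bar [464.5 -23.1 196.9] lat -0.9 a 0.43 rad 256.2 F [ 2.5 -2.  -2.3] tq [-0.3  -0.28  0.03] w 11.1 t 13.8
[[0.1, -8.6, 5.6], [0.1, -9.0, 4.8], [0.1, -8.8, 5.2], [0.1, -8.6, 5.5], [0.1, -8.3, 5.9], [0.1, -8.1, 6.2], [0.1, -7.8, 6.5], [0.1, -7.6, 6.8]]
```

Request:
drive_tool(targets=[{"x": 0, "y": -8.5, "z": 5.5, "ax": 0, "ay": 0, "az": 0, "hand": 0}, {"x": 0, "y": -9, "z": 5, "ax": 0, "ay": 0, "az": 0, "hand": 0}, {"x": 0, "y": -9, "z": 5, "ax": 0, "ay": 0, "az": 0, "hand": 0}, {"x": 0, "y": -8.5, "z": 5.5, "ax": 0, "ay": 0, "az": 0, "hand": 0}, {"x": 0, "y": -8.5, "z": 6, "ax": 0, "ay": 0, "az": 0, "hand": 0}, {"x": 0, "y": -8, "z": 6, "ax": 0, "ay": 0, "az": 0, "hand": 0}, {"x": 0, "y": -8, "z": 6.5, "ax": 0, "ay": 0, "az": 0, "hand": 0}, {"x": 0, "y": -7.5, "z": 7, "ax": 0, "ay": 0, "az": 0, "hand": 0}])

```text
t: 14.8
tool_pos: [509.1, -32.0, 249.8]
eef_rot: [-0.453, 0.548, -0.545, 0.445]
wrist_force: [-6.4, -0.4, 4.3]
gripper_width: 11.5
```

```bash
python3 -c "
from h import *
arc(1.10,8)"
```

```text
bar [509.3 -31.9 268.5] lat -0.7 a 0.762 rad 258.6 F [-6.4 -0.4  4.3] tq [-0.05  1.1   0.02] w 11.5 t 14.8
[[0.1, -5.2, 10.2], [0.1, -7.4, 7.8], [0.1, -7.1, 8.2], [0.1, -6.7, 8.4], [0.1, -6.3, 8.7], [0.1, -6.0, 9.0], [0.1, -5.6, 9.2], [0.1, -5.2, 9.5]]
```

Request:
drive_tool(targets=[{"x": 0, "y": -5, "z": 10, "ax": 0, "ay": 0, "az": 0, "hand": 0}, {"x": 0, "y": -7, "z": 8, "ax": 0, "ay": 0, "az": 0, "hand": 0}, {"x": 0, "y": -7, "z": 8, "ax": 0, "ay": 0, "az": 0, "hand": 0}, {"x": 0, "y": -6.5, "z": 8.5, "ax": 0, "ay": 0, "az": 0, "hand": 0}, {"x": 0, "y": -6, "z": 9, "ax": 0, "ay": 0, "az": 0, "hand": 0}, {"x": 0, "y": -6, "z": 9, "ax": 0, "ay": 0, "az": 0, "hand": 0}, {"x": 0, "y": -5, "z": 9.5, "ax": 0, "ay": 0, "az": 0, "hand": 0}, {"x": 0, "y": 0, "z": 0, "ax": 0, "ay": 0, "az": 0, "hand": 0}])

```text
t: 15.8
tool_pos: [574.1, -44.8, 300.6]
eef_rot: [-0.453, 0.548, -0.545, 0.445]
wrist_force: [-2.1, -0.6, 3.9]
gripper_width: 11.5
```

```bash
python3 -c "
from h import *
arc(1.12,2)
t=shot('top');s=shot('side')
for c in(t,s):
  for sg in (1,-1):
    for a in(0.69,0.91,0.99,1.1): 
      L=np.array([-BX[1],BX[0],0]);print(sg,a,proj(c,H+L*sg*142-BX*140*np.cos(a)+[0,0,140*np.sin(a)]).round(1))
cv2.imwrite('pics/v1.png',np.hstack([cv2.resize(t['pixels'][110:230,230:350],(400,400),interpolation=cv2.INTER_CUBIC),cv2.resize(s['pixels'][115:235,195:315],(400,400),interpolation=cv2.INTER_CUBIC)]))"
```

```text
bar [574.3 -44.7 319.3] lat -0.5 a 1.085 rad 259.3 F [-2.1 -0.6  3.9] tq [-0.13  0.43  0.01] w 11.5 t 15.8
[[0.0, 1.7, 5.9], [0.0, -2.0, 3.9]]
1 0.69 [240.  160.2]
1 0.91 [241.3 152. ]
1 0.99 [241.8 148.7]
1 1.1 [242.7 144.1]
-1 0.69 [325.  178.3]
-1 0.91 [327.3 170.2]
-1 0.99 [328.2 167. ]
-1 1.1 [329.3 162.5]
1 0.69 [227.9 168.6]
1 0.91 [223. 161.]
1 0.99 [221.  158.4]
1 1.1 [218.2 155.1]
-1 0.69 [280.1 135.7]
-1 0.91 [275.9 129. ]
-1 0.99 [274.1 126.7]
-1 1.1 [271.5 123.8]
```

View pics/v1.png

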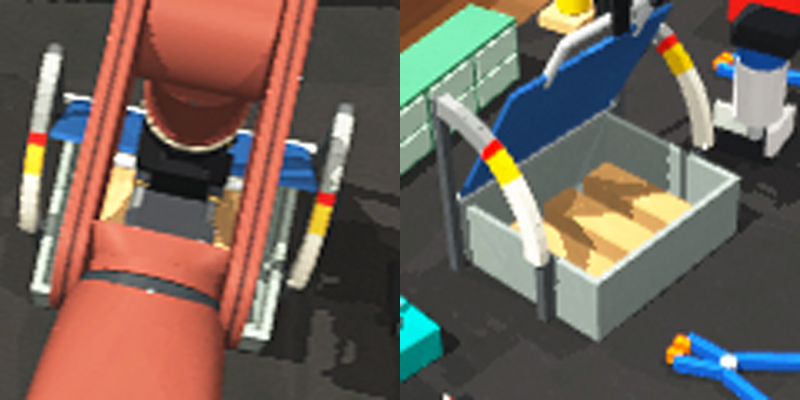

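The hatch is raised with the panel tilted past the red mark, which is at crop (490,150). That mark agrees with my predicted (222,160) native. I'll check the kinematic angle against the panel and bar corners, then go a little higher for margin.

```bash
python3 -c "
from h import *
c=shot('side');L=np.array([-BX[1],BX[0],0])
for a in (1.0,1.05,1.1,1.15,1.2):
  f=lambda rr,l,dz=0:((proj(c,H+L*l-BX*rr*np.cos(a)+[0,0,rr*np.sin(a)])-[195,115])/.3).round(0)
  print(a,'panelL',f(205,125),'barL',f(255,70))
arc(1.17,3)"
```

```text
1.0 panelL [119. 105.] barL [176.  56.]
1.05 panelL [112.  97.] barL [168.  46.]
1.1 panelL [106.  90.] barL [159.  37.]
1.15 panelL [99. 82.] barL [151.  28.]
1.2 panelL [92. 76.] barL [142.  20.]
bar [573.1 -44.4 318.6] lat -0.5 a 1.08 rad 259.3 F [-2.1 -0.9  4.6] tq [-0.22  0.4  -0.03] w 11.2 t 15.95
[[0.0, 0.1, 8.8], [0.0, -3.4, 6.9], [0.0, -3.2, 7.0]]
```

Request:
drive_tool(targets=[{"x": 0, "y": 0, "z": 9, "ax": 0, "ay": 0, "az": 0, "hand": 0}, {"x": 0, "y": -3, "z": 7, "ax": 0, "ay": 0, "az": 0, "hand": 0}, {"x": 0, "y": -3, "z": 7, "ax": 0, "ay": 0, "az": 0, "hand": 0}, {"x": 0, "y": 0, "z": 0, "ax": 0, "ay": 0, "az": 0, "hand": 0}])

```text
t: 16.45
tool_pos: [595.4, -48.9, 309.6]
eef_rot: [-0.453, 0.547, -0.545, 0.444]
wrist_force: [-3.5, -1.2, 5.6]
gripper_width: 11.6
```

```bash
python3 -c "
from h import *
arc(0.85,12)"
```

```text
bar [595.6 -48.8 328.3] lat -0.3 a 1.176 rad 258.2 F [-3.5 -1.2  5.6] tq [-0.21  0.37 -0.02] w 11.6 t 16.45
[[-0.1, 5.8, -5.1], [-0.0, 3.0, -6.3], [-0.0, 3.2, -6.2], [-0.0, 3.3, -6.1], [-0.0, 3.5, -6.0], [-0.0, 3.6, -5.9], [-0.0, 3.8, -5.8], [-0.0, 4.0, -5.7], [-0.0, 4.1, -5.6], [-0.0, 4.3, -5.5], [-0.0, 4.4, -5.3], [-0.0, 4.6, -5.2]]
```

Request:
drive_tool(targets=[{"x": 0, "y": 4, "z": -5.5, "ax": 0, "ay": 0, "az": 0, "hand": 0}, {"x": 0, "y": 3, "z": -6.5, "ax": 0, "ay": 0, "az": 0, "hand": 0}, {"x": 0, "y": 3, "z": -6, "ax": 0, "ay": 0, "az": 0, "hand": 0}, {"x": 0, "y": 3.5, "z": -6, "ax": 0, "ay": 0, "az": 0, "hand": 0}, {"x": 0, "y": 3.5, "z": -6, "ax": 0, "ay": 0, "az": 0, "hand": 0}, {"x": 0, "y": 3.5, "z": -6, "ax": 0, "ay": 0, "az": 0, "hand": 0}, {"x": 0, "y": 4, "z": -6, "ax": 0, "ay": 0, "az": 0, "hand": 0}, {"x": 0, "y": 4, "z": -5.5, "ax": 0, "ay": 0, "az": 0, "hand": 0}])

```text
t: 17.45
tool_pos: [546.1, -39.1, 280.2]
eef_rot: [-0.453, 0.547, -0.545, 0.445]
wrist_force: [-0.9, -1.6, 1.8]
gripper_width: 11.3
```

```bash
python3 -c "
from h import *
arc(0.84,4)"
```

```text
bar [546.3 -39.  298.9] lat -0.5 a 0.949 rad 256.9 F [-0.9 -1.6  1.8] tq [-0.25 -0.07  0.03] w 11.3 t 17.45
[[-0.1, 5.7, -4.5], [-0.0, 4.3, -5.5], [-0.0, 4.5, -5.3], [-0.0, 4.6, -5.2]]
```

Request:
drive_tool(targets=[{"x": 0, "y": 5, "z": -4.5, "ax": 0, "ay": 0, "az": 0, "hand": 0}, {"x": 0, "y": 4, "z": -5.5, "ax": 0, "ay": 0, "az": 0, "hand": 0}, {"x": 0, "y": 4, "z": -5, "ax": 0, "ay": 0, "az": 0, "hand": 0}, {"x": 0, "y": 3, "z": -3, "ax": 0, "ay": 0, "az": 0, "hand": 0}, {"x": 0, "y": 0, "z": 0, "ax": 0, "ay": 0, "az": 0, "hand": 0}])

```text
t: 18.08
tool_pos: [525.4, -34.9, 262.6]
eef_rot: [-0.454, 0.548, -0.544, 0.444]
wrist_force: [-1.4, -0.8, 0.8]
gripper_width: 11.4
```

```bash
python3 -c "
from h import *
arc(0.84,1)
t=shot('top');s=shot('side');c=s
L=np.array([-BX[1],BX[0],0])
for sg in(1,-1):
  for a in(0.69,0.8,0.85,0.91): print(sg,a,((proj(c,H+L*sg*135-BX*130*np.cos(a)+[0,0,130*np.sin(a)])-[200,110])*8).round(0))
A=s['pixels'][110:185,200:300]
cv2.imwrite('pics/v2.png',cv2.resize(A,(800,600),interpolation=cv2.INTER_CUBIC));arc(.84,1);print(np.abs(sense()['qvel']).max())"
```

```text
bar [525.6 -34.9 281.3] lat -0.4 a 0.842 rad 256.3 F [-1.4 -0.8  0.8] tq [-0.21  0.02 -0.01] w 11.4 t 18.075
[[-0.0, 1.4, 0.4]]
1 0.69 [223. 466.]
1 0.8 [206. 438.]
1 0.85 [198. 425.]
1 0.91 [187. 410.]
-1 0.69 [619. 217.]
-1 0.8 [604. 192.]
-1 0.85 [597. 180.]
-1 0.91 [588. 167.]
bar [526.  -35.  281.6] lat -0.4 a 0.845 rad 256.3 F [-1.6 -0.8  1.5] tq [-0.13  0.1  -0.01] w 11.8 t 18.175
[[-0.0, 1.7, 0.0]]
0.008510638007095532
```

View pics/v2.png

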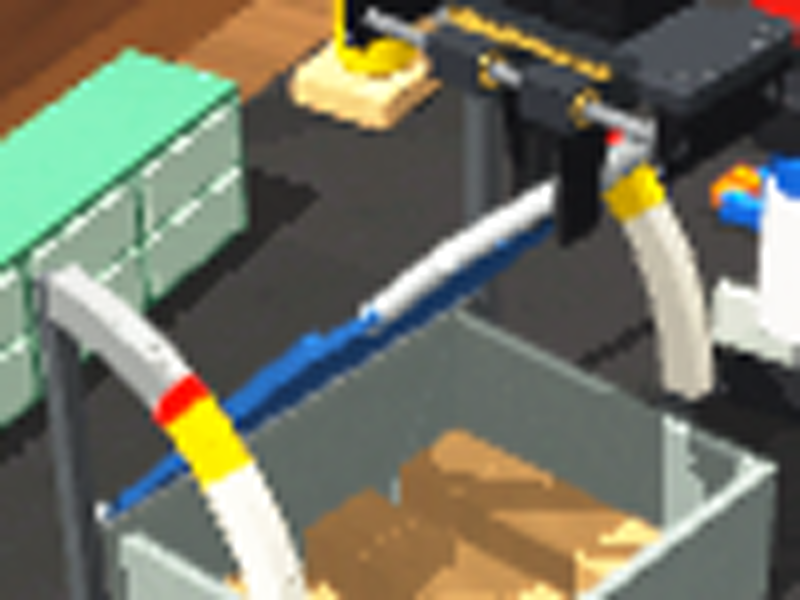

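The side view shows the panel almost edge-on to the camera. The camera lies in the hatch's plane at 0.78 rad, and a thin strip of underside is visible, so the angle is slightly above that. This agrees with the 0.845 rad kinematic reading, inside the yellow band (0.69–0.91). One stillness check, then I hand in.

```bash
python3 -c "
from h import *
for _ in range(6): shot('top')
ang();c=shot('top');ang();print(np.abs(sense()['qvel']).max())
r.finish_job()"
```

```text
bar [526.2 -35.  281.8] lat -0.4 a 0.846 rad 256.3 F [-2.  -1.2  2. ] tq [-0.2   0.06 -0.04] w 11.4 t 18.475
bar [526.2 -35.  281.8] lat -0.5 a 0.846 rad 256.3 F [-1.7 -1.2  2.1] tq [-0.13  0.11  0.07] w 11.5 t 18.525
0.0013263420157299962
the job is handed in; nothing more can be done
```

I handed the job in at about 18.5 s, with the dial on the green mark and the hatch held still in the yellow band. No verdict was reported.

- **Dial:** I turned the black pod's dial by 75° and let go. A close wrist picture afterwards showed the white pointer centred on the green mark.
- **Hatch:** I gripped the bar and raised the hatch to about 1.18 rad by the arm's own reading. That is clear past the red mark at 0.91–0.99 and short of the 1.5 stop. I then eased it back to 0.846 rad and stayed holding it.
- **Last checks:**
  - The angle reading did not change over the last 0.05 s, the joints moved at about 0.001 rad/s, and the wrist force was about 3 N.
  - The side picture shows the hatch panel nearly edge-on, which fits that angle. The black pointers were too small to read directly, so the angle rests on the arm's position and the panel's tilt.
  - The measured distance from bar to hinge was 256–259 mm while raised, against the nominal 255.
- **Other objects:** I did not aim at or grip anything else. I did not take a final picture to confirm that the bystanders, or the released dial, had stayed put.

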